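Hang up the wire brush and hold the inspection lamp on the weld

TASK

I want to look over the weld on the test plate, but the wire brush is lying on it: hang the brush by its handle on the hook of the blue stand and let go of it. Then draw the yellow inspection lamp (already switched on) up out of its charging dock, turn it lens down and hold it about 12 cm above the plate, shining straight down on the middle of the weld. Finish while still holding it there, without moving; never let the lamp touch the plate, and leave the hammer, the magnet and the tin where they are.

Things in the scene. Friction and masses are not known exactly. Their poses are not given: they have to be found in the camera images.
- brush_handle (a point): Centre of the orange handle bar of a closed-handle wire brush that starts bristles down on the weld. x along the bar, z up away from the bristles; same end for end. Bar 20 mm wide and high; the opening below it spans 76 mm either side of the point and from 10 to 54 mm below it. Balance point mid-bar: hook it there, grip the bar to one side, about 48 mm from its middle.
- brush: The same brush, loose, 0.28 to 0.46 kg: wooden block 210 x 54 x 22 mm below the handle's opening, steel bristles under it. Origin at the middle of the bristle tips, 106 mm below brush_handle, axes as there.
- hook_seat (a point): Hook of the blue stand, a level steel flat bar 25 mm wide, 6 mm thick, upper face 180 mm above the bench. Point: on the upper face where a handle should rest. z up; hook points along -x (roughly at the robot), its tip, upturned 15 mm above the upper face, lies 40.5 to 46.5 mm from the point along -x. A bar lying along this y hangs square.
- hanger: The blue stand, fixed, left or right of the plate. Origin on the bench under its 25 mm square post, 55 mm along +x from hook_seat, same axes; the post is no higher than the hook. Foot plate 8 mm thick.
- lamp_barrel (a point): Centre of the yellow barrel of a pistol-shaped lamp, the place to grip it. x out of the lens along the beam, z away from its grip, y across. In the dock it stands barrel level, lens roughly away from the robot. Barrel flat-sided, 42 mm wide (y), 42 mm high (z), from 31 mm behind to 33 mm ahead of the point; then a black head flares to 60 mm diameter, lens 65 mm ahead.
- lamp_lens (a point): Centre of the lamp's lens, 65 mm ahead of lamp_barrel along its x, same axes; the beam leaves along +x.
- lamp: The same lamp, loose, 0.3 to 0.5 kg. Origin at the middle of the butt's underside, 123 mm below lamp_barrel and 10 mm behind it, same axes; from it the black grip rises, 34 mm wide (y), 42 mm deep (x).
- dock: Black charging dock, fixed, on the other side of the plate from the stand. Origin on the bench below the middle of its well, z up, x the way the docked lamp points. Well open at the top 57 mm above the bench, 45 mm deep, 46 x 38 mm inside, 2 mm play round the lamp's grip: the lamp comes out straight up by 45 mm. Foot 120 x 84 x 12 mm.
- weld_mid (a point): Middle of the weld's crown on the steel test plate, 12 mm above the bench. x along the weld, z up. The brush lies over it at the start.
- plate: Fixed test plate, 220 mm along the weld (x), 127 mm wide, top 10 mm above the bench; origin on the bench below weld_mid. Two strap clamps with studs up to 31 mm above the bench sit on its long edges, 82 mm along +x, reaching 92 mm to either side.
- chipping_hammer: Chipping hammer lying on the bench, 270 mm long along its x, up to 21 mm high, head at +x reaching 85 mm to either side: leave alone.
- magnet_square: Red arrow-shaped welding magnet lying on the bench, about 95 x 110 mm, 16 mm high: leave alone.
- paste_tin: Blue tin with a black cap, 68 mm diameter, 55 mm high, on the bench beyond the plate: leave alone.
Mind the look-alikes: they are no part of the job. Leave any purple look-alike of the brush alone.

How it is judged:
On the way, in this order (a step that is already met when the one before it is completed fails the run):
1. the brush hangs by its handle on the hook, let go (contact force between brush and hanger above 1 N and contact force between brush and the fingers below 0.1 N and z of hook_seat in the frame of brush between 0.07 and 0.115 m and horizontal distance between brush_handle and hook_seat below 0.07 m and height (world z) of brush above 0.05 m), for 0.3 s.
2. the lamp is drawn up clear of its dock (height (world z) of lamp_barrel above 0.182 m and contact force between lamp and dock below 0.05 N and contact force between lamp and the fingers above 1 N), for 0.1 s.
At the end, for the whole second after the job is handed in: Brush released and at rest on the hook by its bar (mid-bar within 70 mm of the seat), over 50 mm clear of the bench. Lamp held still in the fingers, touching nothing else, beam within 30 degrees of straight down, lens 75 to 175 mm from the weld, weld middle within 20 mm of the beam line both ways (all of step 1 and contact force between brush and plate below 0.1 N and linear speed of brush below 0.08 m/s and angle between lamp_lens's own x axis and vertical above 2.62 rad and x of weld_mid in the frame of lamp_lens between 0.075 and 0.175 m and y of weld_mid in the frame of lamp_lens between -0.02 and 0.02 m and z of weld_mid in the frame of lamp_lens between -0.02 and 0.02 m and contact force between lamp and the fingers above 1 N and contact force between lamp and dock below 0.05 N and contact force between lamp and hanger below 0.05 N and contact force between lamp and brush below 0.05 N and linear speed of lamp below 0.05 m/s); the arm keeps its last pose, push and grip.
It fails at once if the lamp touches the plate (contact force between lamp and plate above 0.5 N).
It fails at once if the hammer, the magnet or the tin is moved by more than 4 cm (distance of any of chipping_hammer, magnet_square, paste_tin from where it was at the start of the episode above 0.04 m).
It also fails if it takes over 72 s, if anything falls off the work surface, if the arm or the gripper's body presses on something with over 40 N, if the wrist force passes 120 N, or if a joint passes its speed limit or range.

ROBOT

A 6-joint arm with a two-finger parallel gripper is mounted at the origin on the work surface. World frame = base frame: x ahead of the robot, y to its left, z up, the work surface at z = 0. Lengths are in m, angles in rad, forces in N, time in s.
With the tool pointing down it reaches from about 0.3 to 0.875 m from the base axis. Payload 6.4 kg.
Tool frame: the origin (TCP) lies at the very end of the fingers, on their centre line; the grasp point (between the pads) lies 19 mm behind it; z points along the fingers, y is the line along which they close (so a half turn about z gives the same grasp; the last joint's range is limited). The gripper opens to 88 mm and grips with 3 to 60 N. Pads are 18 mm wide; open, the fingers measure 123 mm over their backs; the gripper's body (75 mm by 187 mm) begins 45 mm behind the grasp point.
Start: joints at [-1.482, 0.181, 1.607, -0, 1.354, -0.206], TCP at [0.167, -0.55, 0.239] pointing down, gripper open.
Joint ranges: [-2.99, 2.99], [-0.89, 2.07], [0.3, 2.58], [-1.14, 4.28], [0, 2.63], [-3.12, 3.12]. Speed limits (rad/s): [2.57, 2.57, 3.01, 3.14, 3.14, 3.14].

INTERFACE

Orientations are given as a 3x3 rotation matrix whose columns are the frame's x, y, z axes.
In Python, from rig import env, eyes gives the robot as it stands.
- The arm moves only by the shell command python3 -m crank 'ROWS'. ROWS is text: rows parted by semicolons, each of 5 numbers parted by spaces: the closure, from -1 (fully open) to 1 (shut), then the shift along the tool's x, y, z normalised to -1 to 1, where 1 is 0.025 m, then the turn about the tool's z normalised to -1 to 1, where 1 is 10 degrees. In form: hand dx dy dz twist; .... A call has 1 to 12 rows; each row shifts and turns the commanded pose from where the row before left it, along the tool's axes as they then stand; what a row does not reach is not made up. A row lasts 1/8 s, in which the tool goes at most 62.5 mm and 10.7 degrees, less where a joint would pass 70% of its speed; a pose out of reach is approached as far as the arm can. A call with a number of a shift or a turn outside -1 to 1 is refused whole. A call with a gripper value outside its range is refused whole. The fingers move at their own pace and stop on an object; the grip force is fixed at half the most. Time passes only in rows, so rows that do not move let the fingers close. It gives the time, the measured TCP pose, the force, the opening and the grip force at its end, in the units of the state.
- env.sense(): the state, without advancing time (a new reading comes with each control period).
- eyes.get_image(name): name is "side" or "top"; returns a dict with "color" (384x512x3 uint8, red, green, blue), "camera_matrix" (3x3 intrinsics, pixels), "xyz" and "rotation" of the camera in the world. Camera axes: x right, y down, z forward; pixel columns grow to the right and rows downward; lengths in m; the calibration is good to about 2 mm. A picture is of the moment at which its call begins. There is no depth.
- env.sign_off(): hands the job in; it is judged then, once.
The state is a dict: "t": time; "q": joint angles; "dq": joint speeds; "tau": joint torques, N m; "tcp_pos": TCP position; "tool_rot": TCP orientation; "force": force on the tool from outside, world axes, zero at the start; "wrist_torque": the same for the moment, N m; "grip_width": opening from 0.0 (shut) to 1.0 (fully open); "grip_force": force on a finger pad.
Only numpy, scipy, OpenCV 4.12 (cv2) and the standard library are available. Lean on these libraries where they do the work, as an engineer would, in place of code of your own. Each camera call takes 0.05 s, during which the arm holds its last target. There are 200 camera calls.

## Working session

There is one attempt and no reset: what is moved stays moved. The work goes in short steps, Python scripts to look and compute and a shell command to move; the robot and the scene stay as the last step left them, time stands still between calls to the robot, and variables do not carry over. Pictures are saved under pics/ and viewed, at most 10 in all, crops included, and the job is handed in when it is done.

```bash
mkdir -p pics; ls; python3 - <<'E'
from rig import env,eyes
import cv2,json,numpy as np
s=env.sense();print(s)
for n in("side","top"):
    i=eyes.get_image(n);cv2.imwrite(f"pics/{n}0.png",i["color"][:,:,::-1])
    print(n,i["camera_matrix"],i["xyz"],i["rotation"])
E
```

```text
pics
{'t': 0.0, 'q': array([-1.48229615e+00,  1.81520863e-01,  1.60799208e+00,  7.72807325e-06,
        1.35381750e+00, -2.06319822e-01]), 'dq': array([ 1.23284114e-03, -2.60450456e-05, -1.92274968e-03,  1.71360794e-04,
       -5.88066760e-04, -1.82010470e-03]), 'tau': array([-3.58939587e-04, -4.33867872e+01, -3.41847610e+01,  7.02078408e-02,
        3.85753659e-02, -1.39353492e-04]), 'tcp_pos': array([ 0.16703619, -0.54964409,  0.23782919]), 'tool_rot': array([[ 9.56854971e-01,  2.90565901e-01, -1.46076842e-04],
       [ 2.90565710e-01, -9.56853473e-01,  1.73165749e-03],
       [ 3.63386485e-04, -1.69939000e-03, -9.99998490e-01]]), 'force': array([-0.29921157, -0.52886086,  0.02040174]), 'wrist_torque': array([ 0.09572605, -0.02762696, -0.07185376]), 'grip_force': 0.0, 'grip_width': 0.9975388317661397}
side [[415.29588426   0.         258.19481712]
 [  0.         415.29588426 198.22755767]
 [  0.           0.           1.        ]] [0.0240966  1.23118545 0.83467793] [[-9.12781384e-01 -2.06863804e-01  3.52189596e-01]
 [-4.08447764e-01  4.63882091e-01 -7.86119476e-01]
 [-7.54781117e-04 -8.61406276e-01 -5.07915995e-01]]
top [[374.53306314   0.         262.25793675]
 [  0.         374.53306314 189.75658821]
 [  0.           0.           1.        ]] [0.40616566 0.10440693 1.32405313] [[-0.00177165 -0.99445895  0.10511074]
 [-0.99986018  0.00350934  0.01634937]
 [-0.01662765 -0.10506708 -0.99432612]]
```

View pics/side0.png

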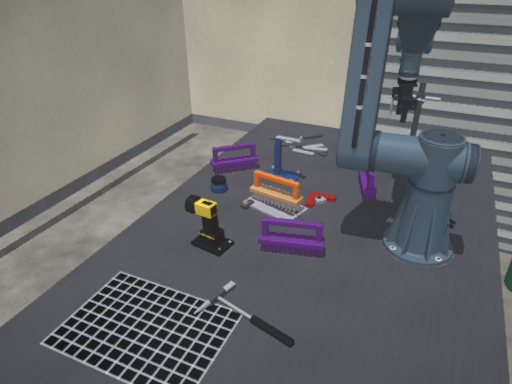

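View pics/top0.png

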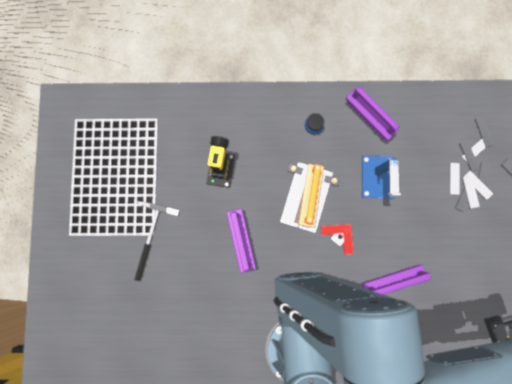

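```bash
python3 - <<'E'
import cv2,numpy as np
t=cv2.imread("pics/top0.png");s=cv2.imread("pics/side0.png")
a=cv2.resize(t[125:255,200:410],(800,495),interpolation=cv2.INTER_CUBIC)
b=cv2.resize(s[130:260,180:350],(784,600),interpolation=cv2.INTER_CUBIC)
cv2.imwrite("pics/tz.png",a);cv2.imwrite("pics/sz.png",b)
E
```

```text
(no output)
```

View pics/tz.png

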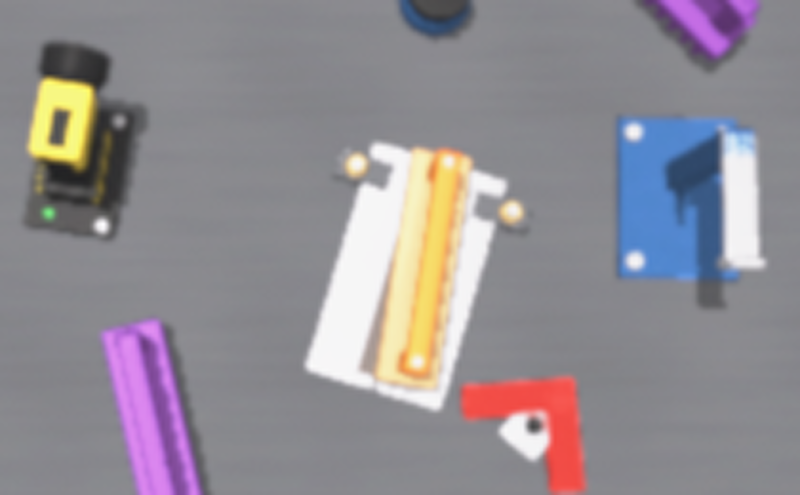

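View pics/sz.png

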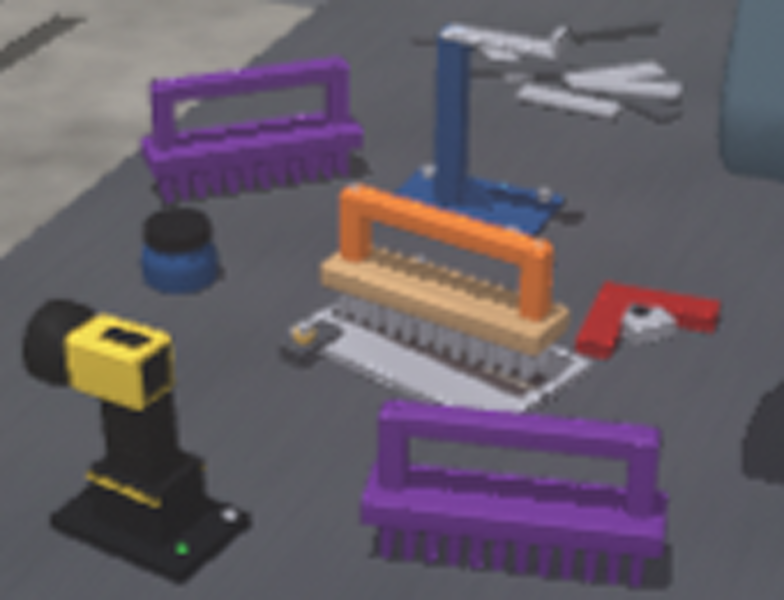

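```bash
cat > h.py <<'E'
import numpy as np,cv2
from rig import env,eyes
def ray(i,uv):
    u=np.array([(uv[0]-i["camera_matrix"][0,2])/i["camera_matrix"][0,0],(uv[1]-i["camera_matrix"][1,2])/i["camera_matrix"][1,1],1])
    return np.array(i["xyz"]),np.array(i["rotation"])@u
def onz(i,uv,z):
    o,d=ray(i,uv);return o+d*(z-o[2])/d[2]
def proj(i,p):
    c=np.array(i["rotation"]).T@(np.array(p)-i["xyz"]);k=i["camera_matrix"];return k[:2,:2]@(c[:2]/c[2])+k[:2,2]
def mask(i,lo,hi):
    return cv2.inRange(cv2.cvtColor(i["color"],cv2.COLOR_RGB2HSV),np.array(lo),np.array(hi))
def biggest(m):
    c=max(cv2.findContours(m,cv2.RETR_EXTERNAL,cv2.CHAIN_APPROX_NONE)[0],key=cv2.contourArea);return c
def tri(a,ua,b,ub):
    (o1,d1),(o2,d2)=ray(a,ua),ray(b,ub);s=np.linalg.lstsq(np.c_[d1,-d2],o2-o1,rcond=None)[0]
    return (o1+d1*s[0]+o2+d2*s[1])/2, np.linalg.norm(o1+d1*s[0]-o2-d2*s[1])
def Z(x,y): return (200+(x+.5)/3.81-.5,125+(y+.5)/3.81-.5)
def S(x,y): return (180+(x+.5)/4.612-.5,130+(y+.5)/4.612-.5)
E
python3 - <<'E'
from h import *
np.set_printoptions(precision=4,suppress=True)
t=eyes.get_image("top");s=eyes.get_image("side")
print("bar end a",onz(t,Z(450,152),.126),"b",onz(t,Z(415,370),.126))
print("tri bar a",tri(t,Z(450,152),s,S(355,190)),"b",tri(t,Z(415,370),s,S(540,245)))
print("hook root",onz(t,Z(739,130),.18),"tip",onz(t,Z(743,265),.19))
print("tri root",tri(t,Z(739,130),s,S(452,33)),"tip",tri(t,Z(743,265),s,S(560,33)))
for c in[(305,368),(440,408),(375,143),(507,183)]:print("plate",onz(t,Z(*c),.010))
for c in[(617,117),(617,277)]:print("foot",onz(t,Z(*c),.008))
for i,n in((t,"top"),(s,"side")):
    c=biggest(mask(i,(20,120,90),(33,255,255)));print(n,cv2.boxPoints(cv2.minAreaRect(c)).tolist())
for c in[(40,80),(97,85),(85,168),(30,160)]:print("lamp",onz(t,Z(*c),.156))
for p in[(105,103),(138,103),(118,238),(24,225)]:print("dock foot",onz(t,Z(*p),.012))
print(eval("env.sense()['tool_rot']"))
E
```

```text
bar end a [ 0.6142 -0.0554  0.126 ] b [ 0.4299 -0.023   0.126 ]
tri bar a (array([ 0.6117, -0.0572,  0.1215]), np.float64(0.006911720306673987)) b (array([ 0.432 , -0.0223,  0.1261]), np.float64(0.0043302198433077))
hook root [ 0.6217 -0.2816  0.18  ] tip [ 0.5112 -0.2773  0.19  ]
tri root (array([ 0.6188, -0.2849,  0.1742]), np.float64(0.008528983012030353)) tip (array([ 0.5099, -0.2757,  0.1953]), np.float64(0.0016056100767709146))
plate [0.4343 0.0653 0.01  ]
plate [ 0.3976 -0.0577  0.01  ]
plate [ 0.6431 -0.0013  0.01  ]
plate [ 0.6049 -0.1231  0.01  ]
foot [ 0.667  -0.2271  0.008 ]
foot [ 0.5173 -0.2226  0.008 ]
top [[-9.184851526737657e-16, 353.0], [22.0, 353.0], [22.0, 383.0], [0.0, 383.0]]
side [[190.60000610351562, 212.20001220703125], [196.10000610351562, 195.70001220703125], [216.5, 202.5], [211.0, 219.0]]
lamp [0.6715 0.2893 0.156 ]
lamp [0.667  0.2416 0.156 ]
lamp [0.5969 0.251  0.156 ]
lamp [0.6039 0.2968 0.156 ]
dock foot [0.6819 0.2508 0.012 ]
dock foot [0.6818 0.2199 0.012 ]
dock foot [0.5547 0.2377 0.012 ]
dock foot [0.5672 0.3253 0.012 ]
[[ 0.9569  0.2906 -0.0001]
 [ 0.2906 -0.9569  0.001 ]
 [ 0.0002 -0.001  -1.    ]]
```

```bash
cat >> h.py <<'E'
def goto(p,psi=None):
    "print unit totals in tool axes to reach TCP p; twist rows for tool-x yaw psi (deg), twist done after shift"
    s=env.sense();R=s["tool_rot"];d=R.T@(np.array(p)-s["tcp_pos"])/.025
    y=np.degrees(np.arctan2(R[1,0],R[0,0]));print("t",round(s["t"],2),"tcp",s["tcp_pos"].round(4),"yaw",y.round(2),"tilt",R[:2,2].round(4),"units",d.round(2),"twist",None if psi is None else round(-((psi-y+180)%360-180)/10,2),"F",s["force"].round(1),"w",round(s["grip_width"]*88,1),"gf",round(s["grip_force"],1))
E
R='-1 .884 -.608 0 0'; echo; python3 -m crank '-1 .884 -.608 0 0;-1 .884 -.608 0 0;-1 .884 -.608 0 0;-1 .884 -.608 0 0;-1 .884 -.608 0 0;-1 .884 -.608 0 0;-1 .884 -.608 0 0;-1 .884 -.608 0 0;-1 .884 -.608 0 0;-1 .884 -.608 0 0;-1 .884 -.608 0 0;-1 .884 -.608 0 0'
python3 -m crank '-1 .884 -.608 0 0;-1 .884 -.608 0 0;-1 .884 -.608 0 0;-1 .884 -.608 0 0;-1 .884 -.608 0 0;-1 .884 -.608 0 0;-1 .884 -.608 0 0;-1 .884 -.608 0 0;-1 .884 -.608 0 0;-1 .884 -.608 0 0;-1 .884 -.608 0 0;-1 .884 -.608 0 0'
python3 -m crank '-1 0 0 0 .9;-1 0 0 0 .9;-1 0 0 0 .9;-1 0 0 0 0'
python3 -c "
from h import *
goto((.569,-.047,.097),-10)
i=eyes.get_image('top');cv2.imwrite('pics/t1.png',i['color'][:,:,::-1])
j=eyes.get_image('side')
for n,k in(('t',i),('s',j)):
    c=biggest(mask(k,(4,150,120),(16,255,255)));print(n,cv2.minAreaRect(c),cv2.boxPoints(cv2.minAreaRect(c)).tolist())
"
```

```text
t: 1.7
tcp_pos: [0.3685, -0.2971, 0.2388]
tool_rot: [[0.957, 0.291, 0.0], [0.291, -0.957, -0.0], [0.0, 0.0, -1.0]]
force: [0.5, -0.6, 0.3]
grip_width: 1.0
grip_force: 0.0
t: 3.2
tcp_pos: [0.5687, -0.0454, 0.2387]
tool_rot: [[0.957, 0.291, -0.0], [0.291, -0.957, 0.0], [-0.0, -0.0, -1.0]]
force: [0.2, -0.3, -0.2]
grip_width: 0.999
grip_force: 0.0
t: 3.7
tcp_pos: [0.5683, -0.0462, 0.2387]
tool_rot: [[0.985, -0.173, -0.0], [-0.173, -0.985, 0.0], [-0.0, -0.0, -1.0]]
force: [-0.1, 0.6, -0.1]
grip_width: 0.999
grip_force: 0.0
t 3.7 tcp [ 0.5683 -0.0462  0.2387] yaw -9.99 tilt [-0.0001  0.0001] units [0.03 0.03 5.67] twist 0.0 F [-0.1  0.6 -0.1] w 87.9 gf 0.0
t ((314.67999267578125, 186.739990234375), (4.949747562408447, 15.980613708496094), 8.13010311126709) [[311.0999755859375, 194.29998779296875], [313.3599853515625, 178.47998046875], [318.260009765625, 179.17999267578125], [316.0, 195.0]]
s ((276.10003662109375, 183.6999969482422), (49.9639892578125, 16.443843841552734), 18.434947967529297) [[249.80003356933594, 183.60000610351562], [255.0000457763672, 168.0], [302.4000244140625, 183.79998779296875], [297.20001220703125, 199.39999389648438]]
```

```bash
python3 -m crank '-1 0 0 .8 0;-1 0 0 .8 0;-1 0 0 .8 0;-1 0 0 .8 0;-1 0 0 .8 0;-1 0 0 .8 0;-1 0 0 .75 0;-1 0 0 0 0;1 0 0 0 0;1 0 0 0 0;1 0 0 0 0;1 0 0 0 0'
python3 -m crank '1 0 0 0 0;1 0 0 0 0;1 0 0 -.5 0;1 0 0 -.5 0;1 0 0 -1 0;1 0 0 -1 0;1 0 0 -1 0;1 0 0 -1 0;1 0 0 -1 0;1 0 0 -.6 0;1 0 0 0 0'
python3 -c "
from h import *
goto((.50,-.231,.208),88)
i=eyes.get_image('side');cv2.imwrite('pics/s2.png',cv2.resize(i['color'][90:250,170:380,::-1],(788,600)))
"
```

```text
t: 5.3
tcp_pos: [0.5688, -0.0471, 0.1004]
tool_rot: [[0.984, -0.175, 0.001], [-0.175, -0.984, -0.0], [0.001, 0.0, -1.0]]
force: [0.8, -0.3, 0.5]
grip_width: 0.568
grip_force: 0.0
t: 6.68
tcp_pos: [0.5692, -0.0472, 0.2663]
tool_rot: [[0.984, -0.176, 0.002], [-0.176, -0.984, -0.001], [0.003, 0.0, -1.0]]
force: [-0.5, 0.2, -3.4]
grip_width: 0.222
grip_force: 30.0
t 6.67 tcp [ 0.5692 -0.0472  0.2663] yaw -10.11 tilt [ 0.0025 -0.0007] units [-1.44  7.72  2.33] twist -9.81 F [-0.5  0.2 -3.4] w 19.6 gf 30.0
```

View pics/s2.png

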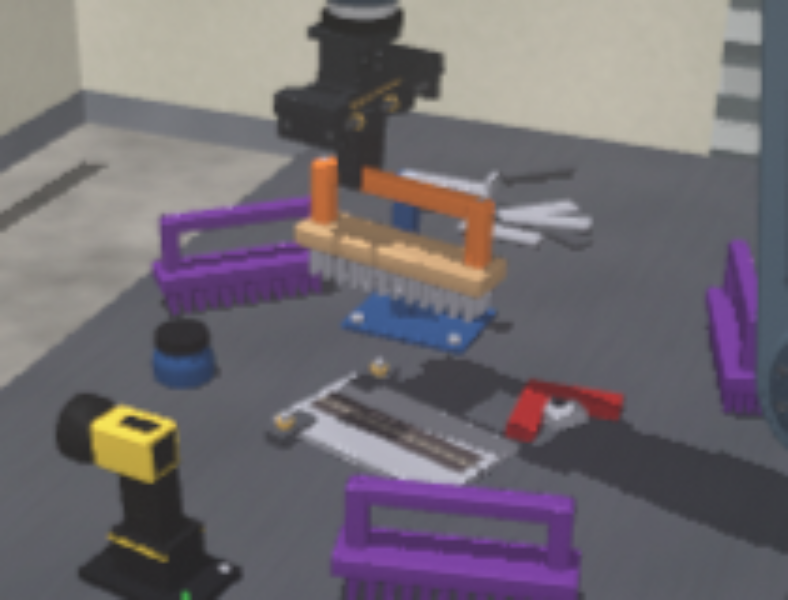

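```bash
python3 -m crank '1 0 0 0 -.8;1 0 0 0 -.9;1 0 0 0 -.9;1 0 0 0 -.9;1 0 0 0 -.9;1 0 0 0 -.9;1 0 0 0 -.9;1 0 0 0 -.9;1 0 0 0 -.9;1 0 0 0 -.9;1 0 0 0 -.8;1 0 0 0 -.11'
python3 -m crank '1 0 -.8 .3 0;1 0 -.9 .4 0;1 0 -.9 .4 0;1 0 -.9 .4 0;1 0 -.9 .4 0;1 0 -.8 .4 0;1 0 0 0 0'
python3 -c "
from h import *
goto((.44,-.231,.199),88)"
```

```text
t: 8.22
tcp_pos: [0.5678, -0.0468, 0.2633]
tool_rot: [[0.035, 0.999, -0.003], [0.999, -0.035, 0.001], [0.001, -0.003, -1.0]]
force: [-0.0, -0.1, -4.1]
grip_width: 0.224
grip_force: 30.0
t: 9.1
tcp_pos: [0.437, -0.0419, 0.2062]
tool_rot: [[0.037, 0.999, -0.003], [0.999, -0.037, 0.001], [0.001, -0.003, -1.0]]
force: [-0.1, -0.3, -3.3]
grip_width: 0.225
grip_force: 30.0
t 9.1 tcp [ 0.437  -0.0419  0.2062] yaw 87.85 tilt [-0.0028  0.0012] units [-7.55  0.4   0.28] twist -0.01 F [-0.1 -0.3 -3.3] w 19.8 gf 30.0
```

```bash
python3 -m crank '1 -.8 0 .1 0;1 -.9 0 .1 0;1 -.9 0 .1 0;1 -.9 0 0 0;1 -.9 0 0 0;1 -.9 0 0 0;1 -.9 0 0 0;1 -.85 0 0 0;1 -.5 0 0 0;1 0 0 0 0;1 0 0 0 0'
python3 - <<'E'
from h import *
goto((.5575,-.231,.199),88)
i=eyes.get_image('side');t=eyes.get_image('top')
a=cv2.resize(i['color'][90:240,230:350,::-1],(400,500),interpolation=cv2.INTER_CUBIC);b=cv2.resize(t['color'][130:280,300:420,::-1],(400,500),interpolation=cv2.INTER_CUBIC)
cv2.imwrite('pics/c3.png',np.hstack([a,b]))
s=env.sense()['tcp_pos']
print("tcp px",proj(i,s),proj(t,s),"seat px",proj(i,(.5575,-.279,.18)),proj(t,(.5575,-.279,.18)))
# expected bar mid
m=s+[-.002,-.048,.018];print("bar mid",m,proj(i,m),proj(t,m))
E
```

```text
t: 10.48
tcp_pos: [0.432, -0.2305, 0.1998]
tool_rot: [[0.035, 0.999, -0.0], [0.999, -0.035, 0.001], [0.001, -0.0, -1.0]]
force: [-0.4, 0.4, -4.0]
grip_width: 0.224
grip_force: 30.0
t 10.47 tcp [ 0.432  -0.2305  0.1998] yaw 87.99 tilt [-0.0003  0.0008] units [0.16 5.02 0.03] twist -0.0 F [-0.4  0.4 -4. ] w 19.7 gf 30.0
tcp px [316.05832103 142.78127537] [380.97015769 220.36683205] seat px [289.92031299 138.16798639] [393.53648259 179.42722881]
bar mid [ 0.4301151  -0.2784063   0.21792543] [320.489893   134.27939128] [399.31422226 220.87026814]
```

View pics/c3.png

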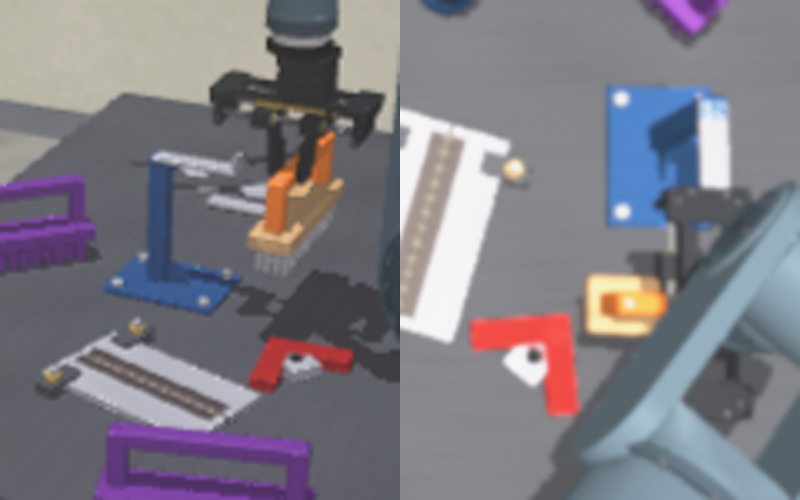

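```bash
python3 -m crank '1 -.1 .5 0 0;1 -.1 .5 0 0;1 0 .5 0 0;1 0 .5 0 0;1 0 .5 0 0;1 0 .5 0 0;1 0 .5 0 0;1 0 .5 0 0;1 0 .5 0 0;1 0 .5 0 0;1 0 .1 0 0;1 0 0 0 0'
python3 -m crank '1 0 0 .3 0;1 0 0 .3 0;1 0 0 .3 0;1 0 0 .1 0;1 0 0 0 0'
python3 - <<'E'
from h import *
goto((.5575,-.231,.172),88)
E
```

```text
t: 12.08
tcp_pos: [0.5598, -0.2408, 0.2001]
tool_rot: [[0.035, 0.999, 0.001], [0.999, -0.035, -0.0], [-0.0, 0.001, -1.0]]
force: [0.7, -0.1, -2.2]
grip_width: 0.227
grip_force: 30.0
t: 12.7
tcp_pos: [0.5605, -0.2393, 0.1776]
tool_rot: [[0.034, 0.999, 0.003], [0.999, -0.034, 0.001], [0.001, 0.003, -1.0]]
force: [-1.4, 8.5, 12.3]
grip_width: 0.226
grip_force: 30.0
t 12.7 tcp [ 0.5605 -0.2393  0.1776] yaw 88.03 tilt [0.0032 0.0009] units [ 0.33 -0.13  0.22] twist 0.0 F [-1.4  8.5 12.3] w 19.9 gf 30.0
```

```bash
python3 - <<'E'
from h import *
i=eyes.get_image('side');t=eyes.get_image('top')
a=cv2.resize(i['color'][100:220,240:336,::-1],(400,500),interpolation=cv2.INTER_CUBIC);b=cv2.resize(t['color'][140:230,350:422,::-1],(400,500),interpolation=cv2.INTER_CUBIC)
cv2.imwrite('pics/c4.png',np.hstack([a,b]))
E
```

```text
(no output)
```

View pics/c4.png

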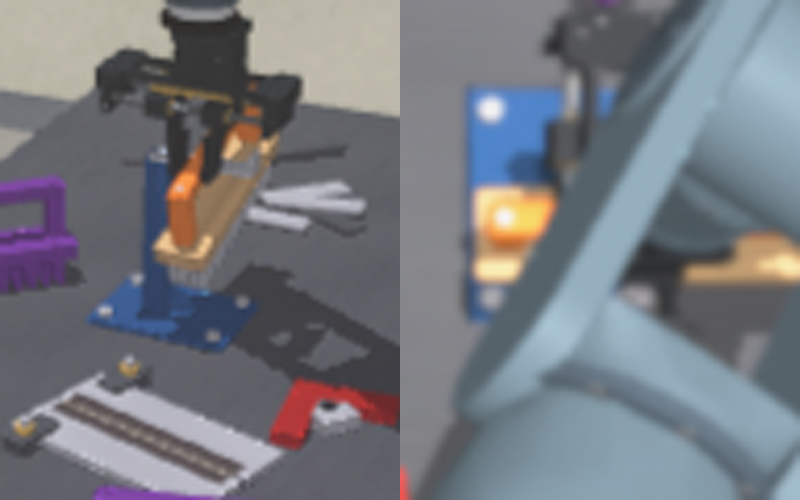

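```bash
python3 -m crank '1 0 0 -.1 0;1 0 0 0 0;-.5 0 0 0 0;-.5 0 0 0 0;-.5 0 0 0 0;-1 0 0 0 0;-1 0 0 0 0;-1 0 0 0 0;-1 0 0 0 0'
python3 - <<'E'
from h import *
goto((.5575,-.231,.26),88)
i=eyes.get_image('side');t=eyes.get_image('top')
a=cv2.resize(i['color'][100:220,240:336,::-1],(400,500),interpolation=cv2.INTER_CUBIC);b=cv2.resize(t['color'][140:230,350:422,::-1],(400,500),interpolation=cv2.INTER_CUBIC)
cv2.imwrite('pics/c5.png',np.hstack([a,b]))
E
```

```text
t: 13.92
tcp_pos: [0.5593, -0.2406, 0.1775]
tool_rot: [[0.035, 0.999, 0.0], [0.999, -0.035, -0.0], [-0.0, 0.0, -1.0]]
force: [-1.4, 0.2, -1.0]
grip_width: 0.988
grip_force: 0.0
t 13.93 tcp [ 0.5593 -0.2406  0.1775] yaw 88.0 tilt [ 0. -0.] units [ 0.38 -0.09 -3.3 ] twist -0.0 F [-1.4  0.2 -1. ] w 87.0 gf 0.0
```

View pics/c5.png

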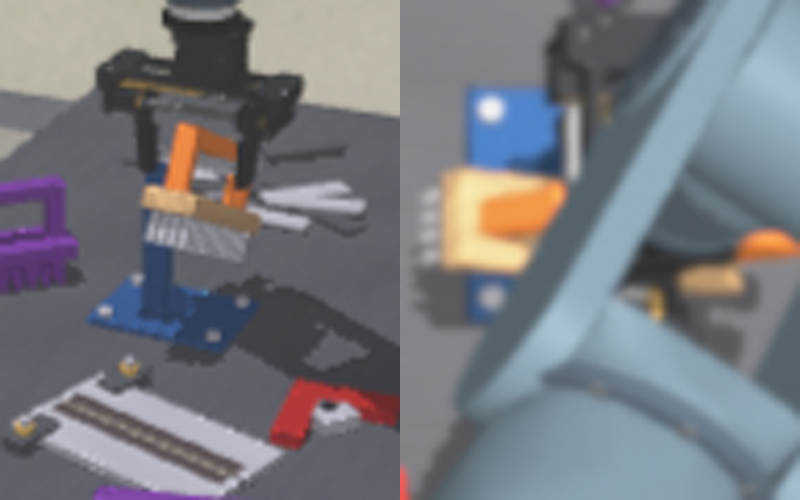

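```bash
python3 - <<'E'
from h import *
i=eyes.get_image('side');t=eyes.get_image('top');np.set_printoptions(precision=4,suppress=True)
print(tri(t,(364.8,178.5),i,(285.5,130.5)))
for n,k in(('t',t),('s',i)):
    c=biggest(mask(k,(4,150,120),(16,255,255)));print(n,cv2.approxPolyDP(c,2,True)[:,0].tolist())
cv2.imwrite('pics/s6.png',cv2.resize(i['color'][110:180,260:316,::-1],(480,600),interpolation=cv2.INTER_CUBIC))
goto((0,0,0))
E
```

```text
(array([ 0.5456, -0.1744,  0.2529]), np.float64(0.01119498625891021))
t [[375, 180], [373, 181], [370, 175], [363, 181], [367, 183]]
s [[296, 134], [283, 132], [280, 147], [284, 147], [287, 136], [296, 137]]
t 14.12 tcp [ 0.5593 -0.2406  0.1775] yaw 88.0 tilt [-0. -0.] units [  8.83 -22.7    7.1 ] twist None F [ 0.  -0.2 -0.2] w 88.3 gf 0.0
```

View pics/s6.png

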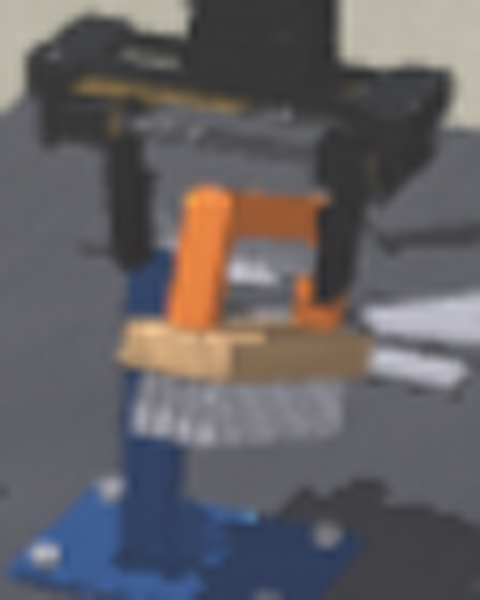

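```bash
python3 -m crank '-1 0 0 -.3 0;-1 0 0 -.5 0;-1 0 0 -.9 0;-1 0 0 -.9 0;-1 0 0 -.9 0;-1 0 0 -.9 0;-1 .9 0 0 0;-1 .9 0 0 0;-1 .9 0 0 0;-1 .9 0 0 0;-1 .9 0 0 0;-1 .9 0 0 0' | tail -4
python3 - <<'E'
from h import *
i=eyes.get_image('side');t=eyes.get_image('top')
for n,k in(('t',t),('s',i)):
    c=biggest(mask(k,(4,150,120),(16,255,255)));print(n,cv2.approxPolyDP(c,2,True)[:,0].tolist())
a=cv2.resize(i['color'][100:190,250:322,::-1],(400,500),interpolation=cv2.INTER_CUBIC);b=cv2.resize(t['color'][140:230,350:422,::-1],(400,500),interpolation=cv2.INTER_CUBIC)
cv2.imwrite('pics/c7.png',np.hstack([a,b]))
E
```

```text
tool_rot: [[0.035, 0.999, -0.0], [0.999, -0.035, 0.0], [0.0, -0.0, -1.0]]
force: [0.4, -0.2, 0.4]
grip_width: 0.998
grip_force: 0.0
t [[380, 179], [376, 180], [377, 174], [374, 174], [364, 181]]
s [[280, 146], [284, 147], [287, 136], [298, 137], [300, 134], [282, 132]]
```

View pics/c7.png

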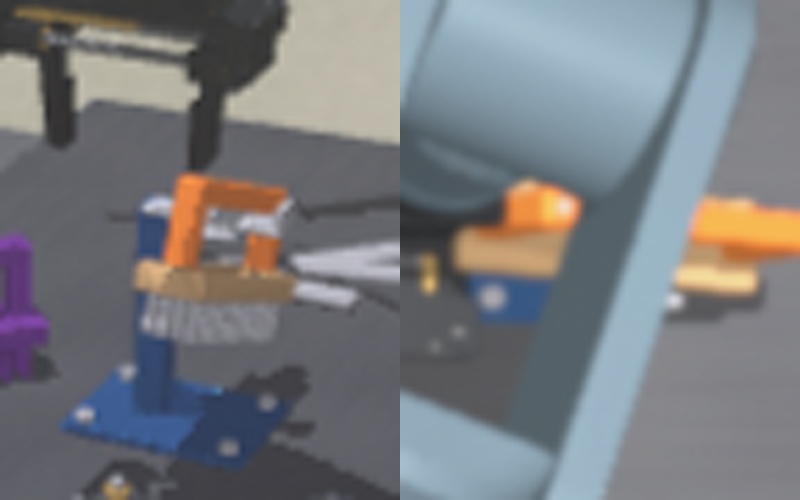

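```bash
python3 -m crank '-1 .9 .2 0 0;-1 .9 .2 0 0;-1 .9 .2 0 0;-1 .9 .2 0 0;-1 .9 .2 0 0;-1 .9 .2 0 0;-1 .9 .2 0 0;-1 .9 .2 0 0;-1 .9 .2 0 0;-1 .9 .2 0 0;-1 .9 .2 0 0;-1 .9 .2 0 0' >/dev/null
python3 -m crank '-1 .9 .2 0 .9;-1 .6 .2 0 .95;-1 0 0 0 .95;-1 0 0 0 .95;-1 0 0 0 .95;-1 0 0 0 .95;-1 0 0 0 .95;-1 0 0 0 .95;-1 0 0 0 .95;-1 0 0 0 1;-1 0 0 0 0'|tail -4
python3 - <<'E'
from h import *
np.set_printoptions(precision=4,suppress=True)
goto((.636,.2715,.25),-7.5)
i=eyes.get_image('side');t=eyes.get_image('top')
cv2.imwrite('pics/t8.png',t['color'][:,:,::-1]);cv2.imwrite('pics/s8.png',i['color'][:,:,::-1])
for n,k in(('t',t),('s',i)):
    m=mask(k,(4,120,100),(20,255,255))
    if n=='t': m[:, :340]=0;m[250:]=0
    for c in cv2.findContours(m,cv2.RETR_EXTERNAL,cv2.CHAIN_APPROX_NONE)[0]:
        if cv2.contourArea(c)>15: print(n,cv2.contourArea(c),cv2.approxPolyDP(c,1.5,True)[:,0].tolist(),k['color'][c[0,0,1],c[0,0,0]])
print("seat",proj(t,(.5575,-.279,.18)),proj(i,(.5575,-.279,.18)))
E
```

```text
tool_rot: [[0.993, -0.12, -0.0], [-0.12, -0.993, -0.0], [-0.0, 0.0, -1.0]]
force: [-0.3, -0.0, -0.2]
grip_width: 1.0
grip_force: 0.0
t 18.6 tcp [0.6472 0.1989 0.2874] yaw -6.9 tilt [-0.0001 -0.    ] units [-0.79 -2.83  1.49] twist 0.06 F [-0.3 -0.  -0.2] w 88.0 gf 0.0
t 181.0 [[363, 178], [363, 183], [365, 184], [394, 181], [423, 186], [431, 182], [371, 180], [369, 177], [372, 175]] [247 202 123]
s 227.5 [[301, 125], [297, 125], [280, 143], [280, 156], [284, 157], [286, 155], [286, 144], [296, 134], [296, 137], [301, 134]] [223 135  80]
seat [393.5365 179.4272] [289.9203 138.168 ]
```

```bash
python3 - <<'E'
from h import *
np.set_printoptions(precision=4,suppress=True)
i=eyes.get_image('side');t=eyes.get_image('top')
for p in[(.558,-.185,.2),(.558,-.375,.2)]:print(proj(i,p),proj(t,p))
H=(255,335,105,175)
def hsv(k):return cv2.cvtColor(k['color'],cv2.COLOR_RGB2HSV)
def dump(k,u0,u1,v0,v1):
    h=hsv(k)
    for v in range(v0,v1):
        print(v,''.join('O' if (5<=a[0]<=13 and a[1]>150) else 'w' if (10<=a[0]<=22 and a[1]>60 and a[2]>120) else 'y' if (22<a[0]<33 and a[1]>100) else 'B' if (105<=a[0]<=120 and a[1]>120) else '#' if (a[1]<40 and a[2]>170) else '.' for a in h[v,u0:u1]))
print("side u255");dump(i,268,318,118,180)
print("top u345");dump(t,350,445,160,200)
E
```

```text
[281.6184 141.7854] [364.3718 178.5071]
[297.8224 125.896 ] [427.8545 178.2543]
side u255
118 ........##########################################
119 ..............####################################
120 .....................#############################
121 ..........................########################
122 .................................#################
123 .......................................###########
124 ..............................................####
125 ..................................................
126 ..................................................
127 ..................................................
128 ..................................................
129 ............................wOOwww................
130 ...........................OOOOOOOw...............
131 .........................OOOOOOOOOw...............
132 .......................OOOOOOOOOOw................
133 .....................OOOOOOOOOOOOw................
134 ...................wOOOOOOOOOOOOOw................
135 ..................OOOOOOOOOOOOOOO.................
136 .........######.
[... 5708 characters left out ...]

193 ................#...BBBBBBBBBBBBBBBBB...###########............................................
194 ....................BBBBBBBBBBBBBBBBB....##########............................................
195 .............B.....BBBBBBBBBBBBBBBBBBB.....######..............................................
196 .............BB...BBBBBBBBBBBBBBBBBBBBB........................................................
197 .................................BBBBBBBBB.....................................................
198 ...............................................................................................
199 ...............................................................................................
```

```bash
python3 -m crank '-1 -.25 -.9 .4 .06;-1 -.25 -.9 .4 0;-1 -.25 -.9 .4 0;-1 0 -.13 .3 0;-1 0 0 0 0' >/dev/null
python3 - <<'E'
from h import *
np.set_printoptions(precision=4,suppress=True)
goto((.636,.2715,.110),-7.5)
i=eyes.get_image('side');t=eyes.get_image('top')
print(tri(t,Z(97,85),i,S(95,313)),tri(t,Z(85,168),i,S(172,345)))
P=np.array([.636,.2715,.156]);c,s_=np.cos(np.radians(-7.5)),np.sin(np.radians(-7.5))
for a,b in((33,21),(33,-21),(-31,-21),(-31,21)):
    p=P+np.array([a*c-b*s_,a*s_+b*c,0])/1000
    q=proj(t,p);r=proj(i,p);print((a,b),"topzoom",((q-[200,125])*3.81).round(),"sidezoom",((r-[180,130])*4.612).round())
h=cv2.cvtColor(cv2.imread('pics/side0.png'),cv2.COLOR_BGR2HSV)
for v in range(192,224):print(v,''.join('Y' if 20<=a[0]<=32 and a[1]>120 and a[2]>190 else 'y' if 18<=a[0]<=33 and a[1]>120 and a[2]>80 else '.' for a in h[v,180:225]))
E
```

```text
t 19.43 tcp [0.6371 0.2709 0.2488] yaw -7.55 tilt [-0.0017 -0.0008] units [-0.04 -0.02  5.55] twist -0.01 F [ 0.4 -0.4 -0.6] w 87.7 gf 0.0
(array([0.6708, 0.2434, 0.1497]), np.float64(0.005073813864397919)) (array([0.602 , 0.2538, 0.146 ]), np.float64(0.0073832946430797955))
(33, 21) topzoom [40. 79.] sidezoom [ 62. 334.]
(33, -21) topzoom [90. 85.] sidezoom [100. 308.]
(-31, -21) topzoom [ 79. 160.] sidezoom [173. 332.]
(-31, 21) topzoom [ 29. 154.] sidezoom [136. 360.]
192 .............................................
193 .............................................
194 .............................................
195 .............................................
196 .............................................
197 .............................................
198 ......................Y......................
199 ...................yYYYYYYy..................
200 .................yyYYYYYYYYYYY...............
201 ...............yyYYYYYYy..yyYYYYY............
202 ..............yYYYYYYYy.......yYYYYY.........
203 ..............yYYYYYYYyyy.......yYYYY........
204 ..............yYYYYY
[... 275 characters left out ...]

210 ..............yyyyyyyyyyyyyyyyy..............
211 ...............yyyyyyyyyyyyyyyy..............
212 ...............yyyyyyyyyyyyyyyy..............
213 ................yyyyyyyyyyyyyyy..............
214 .................yyyyyyyyyyyyyy....y.........
215 ....................yyyyyyyyyyy...y..........
216 ......................yyyyyyyyyyyy...........
217 .........................yyyyyyy.............
218 ............................yyy..............
219 .............................................
220 .............................................
221 .............................................
222 .............................................
223 .............................................
```

```bash
python3 -m crank '-1 0 0 .8 0;-1 0 0 .8 0;-1 0 0 .8 0;-1 0 0 .8 0;-1 0 0 .8 0;-1 0 0 .8 0;-1 0 0 .5 0;-1 0 0 .25 0;-1 0 0 0 0'|tail -4
python3 -m crank '.0 0 0 0 0;.0 0 0 0 0;0 0 0 0 0;1 0 0 0 0;1 0 0 0 0;1 0 0 0 0'|tail -4
python3 -c "
from h import *
goto((.636,.2715,.190),-7.5)"
```

```text
tool_rot: [[0.991, -0.132, -0.0], [-0.132, -0.991, -0.0], [-0.0, 0.0, -1.0]]
force: [-0.5, -0.1, 0.2]
grip_width: 1.001
grip_force: 0.0
tool_rot: [[0.991, -0.132, 0.0], [-0.132, -0.991, 0.0], [0.0, -0.0, -1.0]]
force: [0.5, -0.5, 0.7]
grip_width: 0.475
grip_force: 29.8
t 21.4 tcp [0.6376 0.2707 0.1113] yaw -7.61 tilt [0. 0.] units [-0.07 -0.02 -3.15] twist -0.01 F [ 0.5 -0.5  0.7] w 41.8 gf 29.8
```

```bash
python3 -m crank '1 0 0 -.3 0;1 0 0 -.6 0;1 0 0 -.6 0;1 0 0 -.6 0;1 0 0 -.7 0;1 0 0 -.8 0;1 0 0 -.2 0;1 0 0 0 0;1 0 0 0 0;1 0 0 0 0'|tail -4
python3 - <<'E'
from h import *
np.set_printoptions(precision=4,suppress=True)
goto((.636,.2715,.190),-7.5)
i=eyes.get_image('side');P=env.sense()['tcp_pos']+[0,0,.0237];print(P)
c,s_=np.cos(np.radians(-7.5)),np.sin(np.radians(-7.5))
for a,b,z in((33,21,21),(-31,21,21),(33,21,-21),(-31,21,-21),(-31,21-4,-123),(11,17,-123)):
    p=P+np.array([a*c-b*s_,a*s_+b*c,z])/1000;print((a,b,z),proj(i,p).round(1))
h=cv2.cvtColor(i['color'],cv2.COLOR_RGB2HSV)
for v in range(165,225):print(v,''.join('Y' if 20<=a[0]<=32 and a[1]>120 and a[2]>190 else 'y' if 18<=a[0]<=33 and a[1]>120 and a[2]>80 else '#' if a[2]<45 else '.' for a in h[v,175:235]))
E
```

```text
tool_rot: [[0.991, -0.132, -0.002], [-0.132, -0.991, -0.0], [-0.002, 0.001, -1.0]]
force: [0.1, 0.6, -3.3]
grip_width: 0.475
grip_force: 29.8
t 22.65 tcp [0.6371 0.2706 0.2051] yaw -7.61 tilt [-0.0017 -0.0004] units [-0.05 -0.03  0.6 ] twist -0.01 F [ 0.1  0.6 -3.3] w 41.8 gf 29.8
[0.6372 0.2706 0.229 ]
(33, 21, 21) [190.7 175.8]
(-31, 21, 21) [207.4 181. ]
(33, 21, -21) [191.8 187.8]
(-31, 21, -21) [208.3 193.2]
(-31, 17, -123) [211.1 220.6]
(11, 17, -123) [200.6 216.8]
165 ............................................................
166 ............................................................
167 ............................................................
168 ............................................................
169 ............................................................
170 ............................................................
171 ............................................................
172 ............................................................
173 ...................................#........................
174 ................................yyy
[... 2575 characters left out ...]
..................###############.................
215 .............................##############.................
216 .............................##############.................
217 ..............................############..................
218 .................................#######....................
219 ....................................###.....................
220 ............................................................
221 ............................................................
222 ............................................................
223 ............................................................
224 ............................................................
```

```bash
python3 -m crank '1 -.5 0 0 0;1 -.8 0 0 0;1 -.8 0 0 0;1 -.7 0 0 0;1 -.2 0 0 0;1 0 0 .5 0;1 0 0 .7 0;1 0 0 .7 0;1 0 0 .5 0;1 0 0 .08 0;1 0 0 0 0'|tail -4
python3 -m crank '1 .5 0 0 0;1 .5 0 0 0;1 .4 0 0 0;1 .4 0 .01 0;1 .3 0 .02 0;1 0 0 0 0'|tail -4
python3 - <<'E'
from h import *
np.set_printoptions(precision=4,suppress=True)
s=env.sense();x=np.array([.991,-.132,0]);D=np.array([.6376,.2707,0])-.010*x
print("xd",(s['tcp_pos']-D)@x);goto((.636,.2715,.190),-7.5);print(s['wrist_torque'])
i=eyes.get_image('side')
h=cv2.cvtColor(i['color'],cv2.COLOR_RGB2HSV)
for v in range(185,250,2):print(v,''.join('Y' if 20<=a[0]<=32 and a[1]>120 and a[2]>190 else 'y' if 18<=a[0]<=33 and a[1]>120 and a[2]>80 else '#' if a[2]<45 else '.' for a in h[v,175:245]))
E
```

```text
tool_rot: [[0.991, -0.133, 0.0], [-0.133, -0.991, 0.0], [0.0, -0.0, -1.0]]
force: [-0.1, -0.4, -3.4]
grip_width: 0.473
grip_force: 29.8
tool_rot: [[0.991, -0.133, -0.003], [-0.133, -0.991, 0.001], [-0.003, -0.0, -1.0]]
force: [-3.3, 1.7, -3.5]
grip_width: 0.474
grip_force: 30.0
xd -0.012977395569992767
t 24.82 tcp [0.6149 0.274  0.1427] yaw -7.64 tilt [-0.0031  0.0008] units [ 0.85 -0.01 -1.9 ] twist -0.01 F [-3.3  1.7 -3.5] w 41.7 gf 30.0
[ 0.5565  0.9837 -0.0929]
185 ......................................................................
187 ......................................................................
189 ......................................................................
191 ......................................................................
193 ..........................................yyy.........................
195 ................................y.....#..yyyyy........................
197 .....................................yyyyyyy##........................
199 ..................................yyyyyyy.####........................
201 ..........................
[... 1144 characters left out ...]
###########..............
233 ........................yyyyy.###########################.............
235 .........................#.yyyyyy...###################...............
237 .........................######..yyyy..##############.................
239 .........................###########.yyy##############................
241 ..........................###########################....#............
243 .................#..........###############################...........
245 .....................##.......##########################..............
247 .........................##################..#########................
249 .............................##############...#...##..................
```

```bash
python3 -m crank '1 .36 0 .09 0;1 .35 0 .11 0;1 .35 0 .13 0;1 .34 0 .16 0;1 .32 0 .2 0;1 .28 0 .22 0;1 .27 0 .25 0;1 .25 0 .27 0;1 .24 0 .29 0;1 0 0 0 0'|tail -4
python3 - <<'E'
from h import *
np.set_printoptions(precision=4,suppress=True)
s=env.sense();x=np.array([.991,-.132,0]);D=np.array([.6376,.2707,0])-.010*x
print("xd",(s['tcp_pos']-D)@x);goto((.636,.2715,.190),-7.5);print(s['wrist_torque'])
i=eyes.get_image('side')
h=cv2.cvtColor(i['color'],cv2.COLOR_RGB2HSV)
for v in range(180,250,2):print(v,''.join('Y' if 20<=a[0]<=32 and a[1]>120 and a[2]>190 else 'y' if 18<=a[0]<=33 and a[1]>120 and a[2]>80 else '#' if a[2]<45 else '.' for a in h[v,165:245]))
E
```

```text
tool_rot: [[0.991, -0.133, -0.001], [-0.133, -0.991, -0.0], [-0.001, 0.0, -1.0]]
force: [-3.5, 0.8, -2.8]
grip_width: 0.474
grip_force: 30.0
xd 0.056508763087169935
t 26.12 tcp [0.6837 0.2645 0.1001] yaw -7.63 tilt [-0.001  -0.0001] units [-1.93 -0.03 -3.59] twist -0.01 F [-3.5  0.8 -2.8] w 41.7 gf 30.0
[ 0.2472  0.6466 -0.1262]
180 ...........................................................#....................
182 ......................................................####......................
184 ............................##..................................................
186 ................................................................................
188 ................................................................................
190 ................................................................................
192 ................................................................................
194 ................................................................................
196 ................................................................................
198 
[... 1505 characters left out ...]
....................
234 ....................................yYyy......#############.....................
236 ..................................#####.yyYyyy.....########.....................
238 ...............................############.yyyyyy###########...................
240 ............................##...##############################.................
242 ..........................#####################################....#............
244 ............................###########...#########################.............
246 ................................######........#######...#########...............
248 .....................................###.....................##.................
```

```bash
python3 -m crank '1 .2 0 .3 0;1 .19 0 .32 0;1 .14 0 .33 0;1 .13 0 .33 0;1 .08 0 .2 0;1 0 0 0 0'|tail -4
python3 - <<'E'
from h import *
np.set_printoptions(precision=4,suppress=True)
s=env.sense();x=np.array([.991,-.132,0]);D=np.array([.6376,.2707,0])-.010*x
print("xd",(s['tcp_pos']-D)@x);goto((.636,.2715,.190),-7.5);print(s['wrist_torque'])
E
python3 -m crank '1 0 0 -.3 0;1 0 0 -.6 0;1 0 0 -.8 0;1 0 0 -.9 0;1 0 0 -.9 0;1 0 0 -.9 0;1 0 0 0 0;1 0 0 0 0'|tail -4
python3 - <<'E'
from h import *
goto((.52,-.03,.18),-7.5)
i=eyes.get_image('side')
h=cv2.cvtColor(i['color'],cv2.COLOR_RGB2HSV)
for v in range(140,220,2):print(v,''.join('Y' if 20<=a[0]<=32 and a[1]>120 and a[2]>190 else 'y' if 18<=a[0]<=33 and a[1]>120 and a[2]>80 else '#' if a[2]<45 else '.' for a in h[v,165:245]))
E
```

```text
tool_rot: [[0.991, -0.133, 0.001], [-0.133, -0.991, -0.0], [0.001, -0.0, -1.0]]
force: [0.4, 0.9, -0.1]
grip_width: 0.471
grip_force: 30.0
xd 0.0755080951735862
t 26.93 tcp [0.7025 0.2619 0.063 ] yaw -7.62 tilt [ 0.0009 -0.    ] units [-2.68 -0.03 -5.08] twist -0.01 F [ 0.4  0.9 -0.1] w 41.4 gf 30.0
[ 0.1872  0.1057 -0.1053]
tool_rot: [[0.991, -0.132, -0.001], [-0.132, -0.991, -0.0], [-0.001, 0.0, -1.0]]
force: [-0.0, 0.9, -4.3]
grip_width: 0.475
grip_force: 30.0
t 27.93 tcp [0.7016 0.262  0.1728] yaw -7.61 tilt [-0.0011 -0.0002] units [-5.65 12.54 -0.28] twist -0.01 F [-0.   0.9 -4.3] w 41.8 gf 30.0
140 ................................................................................
142 ................................................................................
144 ...............................#................................................
146 ..............................##................................................
148 .........###..............######................................................
150 .........######################................................
[... 2207 characters left out ...]
....................
204 ..................#############...................#####.........................
206 ................................................................................
208 ................................................................................
210 ................................................................................
212 ................................................................................
214 ................................................................................
216 ................................................................................
218 ................................................................................
```

```bash
python3 - <<'E'
from h import *
np.set_printoptions(precision=4,suppress=True)
i=eyes.get_image('side');s=env.sense();G=s['tcp_pos']+[0,0,.019]
xh=np.array([.991,-.132,0]);yh=np.array([.132,.991,0]);zh=np.array([0,0,1.])
for th in(65,75,85):
    c,n=np.cos(np.radians(th)),np.sin(np.radians(th));X=c*xh-n*zh;Zl=n*xh+c*zh;P=G+.0047*Zl
    f=lambda a,b,z:(proj(i,P+a*X+b*yh+z*Zl)-[165,0]).round(1).tolist()
    print(th,"butt corners",f(-.031,.017,-.123),f(.011,.017,-.123),f(-.031,-.017,-.123),"lens c",f(.065,0,0),"lens low",f(.065,0,-.03),f(.065,.03,0),f(.065,0,.03),"barrel rear-left",f(-.031,.021,.021),f(-.031,.021,-.021),f(.033,.021,.021))
    print("lensz",(P+.065*X))
t=cv2.imread('pics/t8.png');h=cv2.cvtColor(t,cv2.COLOR_BGR2HSV)
for v in range(155,240,2):print(v,''.join('#' if a[2]>200 else 'b' if 60<a[2]<=190 and a[1]>25 and a[0]<25 else '.' for a in h[v,270:345]))
E
```

```text
65 butt corners [51.3, 205.9] [47.4, 214.7] [57.9, 201.0] lens c [17.9, 199.9] lens low [24.6, 205.5] [11.8, 204.0] [11.2, 194.5] barrel rear-left [15.9, 178.3] [25.9, 186.4] [11.2, 192.2]
lensz [0.7326 0.2577 0.1337]
75 butt corners [51.5, 200.1] [49.4, 210.4] [58.1, 195.3] lens c [20.5, 202.0] lens low [27.5, 206.4] [14.4, 206.1] [13.5, 197.6] barrel rear-left [14.4, 178.5] [24.7, 184.8] [12.3, 194.2]
lensz [0.7223 0.2591 0.1291]
85 butt corners [50.7, 193.8] [50.4, 205.4] [57.3, 189.1] lens c [23.1, 203.6] lens low [30.3, 206.8] [17.1, 207.7] [16.1, 200.5] barrel rear-left [13.0, 179.0] [23.4, 183.4] [13.6, 196.1]
lensz [0.7114 0.2605 0.1263]
155 ...........................................................................
157 ...........................................................................
159 ...........................................................................
161 ...........................................................................
163 ............................#####..........................................
165 ......................b..b.############...
[... 2293 characters left out ...]
...........##bbbbb.##############...........................
225 .........................#######################............bb.############
227 .............................##################.....#######################
229 ..................................#############....########################
231 ........................................######.....########################
233 ....................................................#######################
235 ...............................................................#####....###
237 ..............................................................######.....##
239 ..............................................................#############
```

```bash
python3 - <<'E'
from h import *
t=eyes.get_image('top')
W=(onz(t,(313.5,171),.012)+onz(t,(299.3,222.5),.012))/2;print("W",W,onz(t,(305.8,197),.012),onz(t,(313.5,171),.012),onz(t,(299.3,222.5),.012))
goto(W+np.array([.991,-.132,0])*-.042+[0,0,.156],-7.6)
E
```

```text
W [ 0.52026511 -0.029086    0.012     ] [ 0.5187644  -0.02679091  0.012     ] [ 0.61087486 -0.05523964  0.012     ] [ 0.42965536 -0.00293235  0.012     ]
t 28.07 tcp [0.7012 0.2619 0.1716] yaw -7.61 tilt [-0.0027 -0.0006] units [-7.31 12.5   0.18] twist -0.0 F [-0.2  0.8 -4.7] w 41.6 gf 30.0
```

```bash
python3 -m crank '1 -.2 .3 0 0;1 -.35 .6 0 0;1 -.42 .72 0 0;1 -.42 .72 0 0;1 -.42 .72 0 0;1 -.42 .72 0 0;1 -.42 .72 0 0;1 -.42 .72 0 0;1 -.42 .72 0 0;1 -.42 .72 0 0;1 -.42 .72 0 0;1 -.42 .72 0 0' >/dev/null
python3 -m crank '1 -.42 .72 0 0;1 -.42 .72 0 0;1 -.42 .72 0 0;1 -.42 .72 0 0;1 -.42 .72 0 0;1 -.3 .52 .1 0;1 -.14 .28 .08 0;1 0 0 0 0;1 0 0 0 0;1 0 0 0 0'|tail -4
python3 - <<'E'
from h import *
np.set_printoptions(precision=4,suppress=True)
goto(np.array([.5203,-.0291,.012])+np.array([.991,-.132,0])*-.042+[0,0,.156],-7.6)
i=eyes.get_image('side');t=eyes.get_image('top');cv2.imwrite('pics/s9.png',i['color'][:,:,::-1]);cv2.imwrite('pics/t9.png',t['color'][:,:,::-1])
s=env.sense();G=s['tcp_pos']+[0,0,.019]
xh=np.array([.991,-.132,0]);yh=np.array([.132,.991,0]);zh=np.array([0,0,1.])
for th in(60,70,80,90):
    c,n=np.cos(np.radians(th)),np.sin(np.radians(th));X=c*xh-n*zh;Zl=n*xh+c*zh;P=G+.0047*Zl
    f=lambda a,b,z:(proj(i,P+a*X+b*yh+z*Zl)).round(1).tolist()
    print(th,"butt",f(-.031,.017,-.123),f(.011,.017,-.123),f(-.031,-.017,-.123),f(.011,-.017,-.123),"lens c",f(.065,0,0),"lens",f(.065,0,-.03),f(.065,.03,0),f(.065,0,.03))
h=cv2.cvtColor(i['color'],cv2.COLOR_RGB2HSV)
for v in range(150,220):print(v,''.join('y' if 18<=a[0]<=33 and a[1]>120 and a[2]>80 else '#' if a[2]<30 else '+' if a[2]<50 else '.' if a[2]<150 else ' ' for a in h[v,240:330]))
E
```

```text
tool_rot: [[0.991, -0.132, 0.0], [-0.132, -0.991, 0.0], [0.0, -0.0, -1.0]]
force: [-0.4, 0.2, -3.9]
grip_width: 0.474
grip_force: 30.0
t 30.82 tcp [ 0.4803 -0.0231  0.169 ] yaw -7.57 tilt [0.0002 0.0001] units [-0.06  0.02  0.04] twist 0.0 F [-0.4  0.2 -3.9] w 41.7 gf 30.0
60 butt [312.9, 182.9] [306.8, 190.6] [317.1, 179.0] [311.0, 186.6] lens c [276.1, 175.7] lens [282.2, 181.1] [272.0, 179.0] [270.0, 170.3]
70 butt [314.4, 177.8] [309.8, 186.8] [318.5, 173.9] [314.0, 182.9] lens c [278.4, 177.7] lens [285.1, 182.1] [274.3, 181.0] [271.8, 173.3]
80 butt [314.8, 172.2] [312.1, 182.4] [319.0, 168.4] [316.2, 178.5] lens c [281.0, 179.3] lens [288.1, 182.6] [276.9, 182.6] [274.0, 176.1]
90 butt [314.3, 166.3] [313.4, 177.4] [318.5, 162.6] [317.6, 173.5] lens c [283.6, 180.5] lens [291.0, 182.6] [279.6, 183.9] [276.5, 178.5]
150 .................................................................................      ...
151 ..............................................................       .....................
152 ..............................................................          
[... 5683 characters left out ...]
....    ...........................
213 ........................ ..           ...................    .............................
214 .............................            ................   ..............................
215 ................................            ..........   .................................
216 ..................................             ......    .................................
217 ........................      ......              ..   ...................................
218 .......................                               ....................................
219 .......................                              .....................................
```

```bash
python3 -m crank '1 .1 0 0 0;1 .1 0 0 0;1 0 0 0 0;1 0 0 0 0;1 0 0 0 0;1 0 0 0 0;1 0 0 0 0;1 0 0 0 0;1 0 0 0 0;1 0 0 0 0;1 0 0 0 0;1 0 0 0 0' >/dev/null
cat > b.py <<'E'
from h import *
def m(k,roi):
    a=mask(k,(4,140,100),(14,255,255));z=np.zeros_like(a);u0,u1,v0,v1=roi;z[v0:v1,u0:u1]=a[v0:v1,u0:u1]
    n=np.argwhere(z);e=lambda r:r[::-1].round(1).tolist();o=n[np.argsort(n[:,1])];return len(n),e(n.mean(0)),e(o[:6].mean(0)),e(o[-6:].mean(0)),int(n[:,0].min()),int(n[:,0].max())
for _ in range(3):
    print(m(eyes.get_image('side'),(270,330,110,175)),m(eyes.get_image('top'),(350,450,150,215)))
goto((.4853,-.0237,.168),-7.6)
E
python3 b.py; python3 -m crank '1 0 0 0 0;1 0 0 0 0;1 0 0 0 0;1 0 0 0 0;1 0 0 0 0;1 0 0 0 0;1 0 0 0 0;1 0 0 0 0;1 0 0 0 0;1 0 0 0 0;1 0 0 0 0;1 0 0 0 0' >/dev/null; python3 b.py
```

```text
(34, [298.9, 129.8], [296.8, 129.5], [301.0, 129.5], 127, 133) (107, [392.2, 182.1], [364.0, 180.5], [427.0, 183.7], 177, 185)
(34, [298.9, 129.8], [296.8, 129.5], [301.0, 129.5], 127, 133) (109, [391.2, 182.1], [363.8, 180.2], [426.8, 183.7], 176, 185)
(34, [298.9, 129.8], [296.8, 129.5], [301.0, 129.5], 127, 133) (111, [394.1, 182.1], [364.2, 180.7], [428.7, 181.2], 177, 185)
t 32.73 tcp [ 0.4849 -0.0242  0.169 ] yaw -7.61 tilt [0. 0.] units [ 0.01 -0.02  0.04] twist -0.0 F [-0.3  0.6 -3.8] w 41.4 gf 30.0
(35, [299.0, 129.9], [296.8, 129.5], [301.0, 130.2], 127, 133) (107, [395.1, 182.2], [364.2, 180.7], [428.8, 180.2], 177, 185)
(34, [298.9, 129.8], [296.8, 129.5], [301.0, 129.5], 127, 133) (110, [393.8, 182.1], [364.2, 180.7], [428.3, 181.2], 177, 185)
(34, [298.9, 129.8], [296.8, 129.5], [301.0, 129.5], 127, 133) (108, [392.5, 182.1], [364.0, 180.5], [427.3, 182.5], 177, 185)
t 34.52 tcp [ 0.4849 -0.0242  0.169 ] yaw -7.61 tilt [0. 0.] units [ 0.01 -0.02  0.04] twist -0.0 F [ 0.8 -0.5 -3.8] w 41.4 gf 30.0
```

```bash
python3 -c "
from rig import env
print(env.sign_off())"
```

```text
the job is handed in; nothing more can be done
None
```

I handed the job in with the brush hanging still on the blue stand's hook, let go, and the lamp held still with its lens about 12 cm above the middle of the weld. The beam is tilted about 10 degrees off vertical (an estimate from the side camera, good to about 3 degrees). Hand-in returned no verdict, and I did not re-measure the hammer, magnet and tin at the end.

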